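# Fit the sanding drum on the sole trimmer's keyed spindle and lock it

### The job

Fit the orange sanding drum on the sole trimmer: slip it over the spindle and, pressing only lightly (never harder than 40 N), slowly turn it until its keyway finds the spindle's key and it drops fully home, flat on the steel flange. Then push the red-balled lock lever all the way over, away from the robot, and let go. Leave the grey drum and everything else on the bench where it is.

Things in the scene. Friction and masses are not known exactly. Their poses are not given: they have to be found in the camera images.
- drum: Sanding drum standing upright: orange cylinder, 64 mm in diameter and 40 mm high, with a black grip bar on top. Origin: centre of its underside, z up, x along the bar. About 0.3 kg, loose. White marks on the +x half of the bar's top and of the disc show on which side the keyway is. Its +x starts between -0.9 and 0.5 rad from world +x.
- drum_bar (a point): Point in the orange drum's grip bar, 66 mm above its underside, on its axis; axes as the drum's. The bar is 50 mm long (x), 20 mm wide (y) and reaches from 44 to 76 mm above the underside; beneath it lies a disc 50 mm in diameter, from 40 to 44 mm.
- drum_bore (a point): Mouth of the orange drum's bore: centre of its underside, axes as the drum's. The blind vertical bore is 22 mm in diameter and 40 mm deep. On the drum's +x side a keyway 8 mm wide opens into it over its full height, out to 18.5 mm from the axis.
- spare: Sanding drum standing upright: grey cylinder, 64 mm in diameter and 40 mm high, with a blue grip bar on top. Origin: centre of its underside, z up, x along the bar. Of the same shape and size as the orange one; a spare, not to be used: leave it standing.
- trimmer: The sole trimmer: a green machine housing, 220 mm (x) by 280 mm (y), flat top 100 mm high, fixed to the bench. Origin: centre of its footprint; its -x side faces the robot, within 0.3 rad. On its top: the spindle 60 mm to its +y side, the lock lever 85 mm to its -y side.
- seat (a point): Spindle axis at the top face of the steel flange (60 mm in diameter, 6 mm thick), z up, axes as the trimmer's. The drum is home when its underside lies on this face. From here an aluminium shaft of 20 mm diameter rises 36 mm, its last 6 mm tapering to 12 mm diameter. A brake holds it still while the drum is turned lightly on it; above about 0.25 N m it slips.
- key_level (a point): Point on the spindle's axis at the height of the key's top, 18 mm above the flange; axes as the trimmer's, not the key's. The brass key, 6 mm wide, sticks out of one side of the shaft to 16.5 mm from the axis, from the flange up to here. Its direction is not reported: within 0.9 rad either side of the trimmer's +x. The drum sits on it, 18 mm high, until the keyway meets it.
- lock (a joint): Angle of the lock lever: 0 leaning towards the robot side (trimmer's -x), 1.0 rad at the far stop, leaning to the trimmer's +x (locked). It starts between 0 and 0.25 and stays where it is left; about 1 N at the ball moves it.
- lock_tip (a point): Centre of the red ball, 26 mm in diameter, at the end of the lock lever. The lever turns about a level axis along the trimmer's y, 122 mm above the bench, 80 mm from the ball: at angle a the ball stands 80 mm x sin(a - 0.5) from the axis towards the trimmer's +x and 80 mm x cos(a - 0.5) above it. The block under it is 25 mm high.
- tin: Red tin, 66 mm in diameter, 24 mm high. Origin: centre of its underside. Leave alone.
- jar: Closed jar with a blue cap, 68 mm in diameter, 100 mm high. Origin: centre of its underside. Leave alone.
- hammer: Hammer, 260 mm long along its x, lying flat; origin under its middle. Leave alone.
- awl: Awl with a wooden handle, 150 mm long along its x, lying flat, 26 mm high; origin under its middle. Leave alone.
- mug: White mug, 76 mm in diameter, 85 mm high, handle on its +y side. Origin: centre of its underside. Leave alone.
- last: Wooden shoe last, about 210 mm long along its x, 62 mm wide, 85 mm high at the heel (-x). Origin under its middle. Leave alone.
Mind the look-alikes: they are no part of the job. There is more than one size of the drum; the one meant has the size given above.

How it is judged (in metres and radians):
On the way, in this order (a step that is already met when the one before it is completed fails the run):
1. the orange drum is fully home on the spindle, flat on the flange (z of drum in the frame of seat between -0.003 and 0.003 m and horizontal distance between drum and seat below 0.003 m and angle between drum's own z axis and vertical below 0.06 rad), for 0.3 s.
2. then the lock lever is pushed all the way over (value of joint lock above 0.85 rad), for 0.1 s.
At the end, for the whole second after the job is handed in: The orange drum is at rest, home on the spindle: its underside within 3 mm of the flange's face, within 3 mm of the axis and tilted less than 0.06 rad; the lock lever is beyond 0.85 rad (all of step 1 and value of joint lock above 0.85 rad and linear speed of drum below 0.02 m/s); the robot touches nothing.
It fails at once if the orange drum is pressed against the trimmer with more than 40 N (contact force between drum and trimmer above 40 N).
It fails at once if the grey drum is moved by more than 30 mm (distance of spare from where it was at the start of the episode above 0.03 m).
It fails at once if the tin, jar, hammer, awl, mug or last is moved by more than 30 mm (distance of any of tin, jar, hammer, awl, mug, last from where it was at the start of the episode above 0.03 m).
It also fails if it takes over 72 s, if anything falls off the work surface, if the arm or the gripper's body presses on something with over 40 N, if the wrist force passes 120 N, or if a joint passes its speed limit or range.

### The arm

A 6-joint arm with a two-finger parallel gripper is mounted at the origin on the work surface. World frame = base frame: x ahead of the robot, y to its left, z up, the work surface at z = 0. Lengths are in mm, angles in rad, forces in N, time in s.
With the tool pointing down it reaches from about 425 to 950 mm from the base axis. Payload 3.5 kg.
Tool frame: the origin (TCP) lies at the very end of the fingers, on their centre line; the grasp point (between the pads) lies 19 mm behind it; z points along the fingers, y is the line along which they close (so a half turn about z gives the same grasp; the last joint's range is limited). The gripper opens to 85 mm and grips with 20 to 120 N. Pads are 22 mm wide; open, the fingers measure 114 mm over their backs; the gripper's body (76 mm by 85 mm) begins 54 mm behind the grasp point. The pads swing forward as they close: fully open they stand 13 mm farther back than shut.
Start: joints at [-1.424, 0.286, 1.577, -0, 1.279, -0.15], TCP at [197.435, -645.465, 231.325] pointing down, gripper open.
Joint ranges: [-2.77, 2.77], [-0.9, 2.22], [0.21, 2.48], [-1.53, 4.67], [0.24, 2.81], [-2.84, 2.84]. Speed limits (rad/s): [2.79, 2.79, 3.14, 3.14, 3.14, 3.14].

### API

Orientations are given as a unit quaternion [w, x, y, z].
In Python, from rig import movep, move_linear, movej, gripper_open, gripper_close, sleep, inverse_kinematics, get_obs, capture, camera_info, Unreachable, hand_in gives the robot as it stands. The module is installed in compiled form; this text tells all that it offers. Calls block until the motion is done:
- movep(position, orientation): joint-space move of the TCP to a pose.
- move_linear(position, rate=150, frame=None, force_limit=None): straight line of the TCP; frame=None keeps the orientation; rate is the mean speed in mm/s. With force_limit (N) it stops when the force on the tool has changed by that much, and returns True; else False.
- movej(angles): joint-space move.
- gripper_open() and gripper_close(): open the fingers fully, or close them until they stop; the grip force is fixed at half the most.
- sleep(seconds).
- inverse_kinematics(position, orientation): joint angles nearest the present ones, or None.
- get_obs(): the state.
- capture(name): name is "scene" or "top" or "wrist"; returns the picture (420x560x3 uint8, blue, green, red); there is no depth.
- camera_info(name): a dict with "vertical_fov" (degrees; the focal length in pixels is half the picture's height over the tangent of half this angle, whatever the lens; pixels are square), "cx", "cy" (the principal point, pixels), "R" (3x3) and "t" (3): a world point X has camera coordinates R X + t. Camera axes: x right, y down, z forward; pixel columns grow to the right and rows downward; lengths in mm; the calibration is good to about 2 mm. A picture is of the moment at which its call begins: read the wrist's pose just before it. camera_info takes no time and is no camera call; for the wrist camera it gives the pose at the moment of the call.
A pose or a line that the arm cannot do raises Unreachable and nothing moves.
- hand_in(): hands the job in; it is judged then, once.
The state is a dict: "time": time; "joints": joint angles; "qd": joint speeds; "effort": joint torques, N m; "tool_pos": TCP position; "tcp_rot": TCP orientation; "force": force on the tool from outside, world axes, zero at the start; "torque": the same for the moment, N m; "gripper_width": finger opening in mm; "grip_force": force on a finger pad.
Only numpy, scipy, OpenCV 4.12 (cv2) and the standard library are available. Lean on these libraries where they do the work, as an engineer would, in place of code of your own. Each camera call takes 0.05 s, during which the arm holds its last target. There are 200 camera calls.

## Working session

There is one attempt and no reset: what is moved stays moved. The work goes in short steps, each a Python script; the robot and the scene stay as the last script left them, time stands still between calls to the robot, and variables do not carry over. Pictures are saved under pics/ and viewed, at most 10 in all, crops included, and the job is handed in when it is done.

```bash
mkdir -p pics; python3 - <<'E'
from rig import *
import cv2
for n in("scene","top"):
    cv2.imwrite(f"pics/{n}0.png",capture(n)); print(n,camera_info(n))
print(get_obs()["time"])
E
```

```text
scene {'vertical_fov': 49.26289399233735, 'cx': 280.4970347859901, 'cy': 206.86966895486174, 'R': array([[-0.59227105,  0.80565237, -0.0118007 ],
       [ 0.65471453,  0.47267004, -0.58985754],
       [-0.46964229, -0.35708163, -0.8074211 ]]), 't': array([ 353.08771753, -298.96354579, 1597.45063351])}
top {'vertical_fov': 50.528764940630246, 'cx': 278.5037757143939, 'cy': 217.40626028315424, 'R': array([[ 0.01604946, -0.999725  ,  0.01709798],
       [-0.98716775, -0.01856042, -0.15860435],
       [ 0.15887808, -0.01433306, -0.98719416]]), 't': array([  -7.40439753,  596.20472259, 1169.05921417])}
0.1
```

View pics/top0.png

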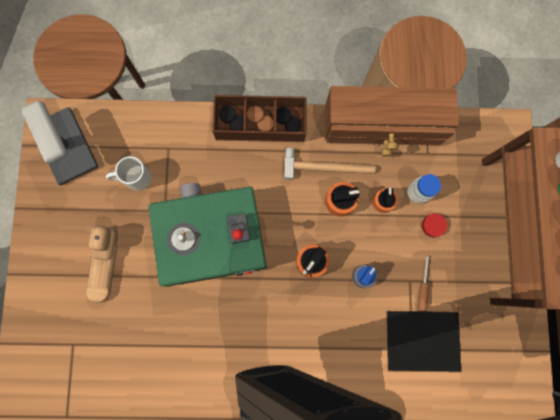

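View pics/scene0.png

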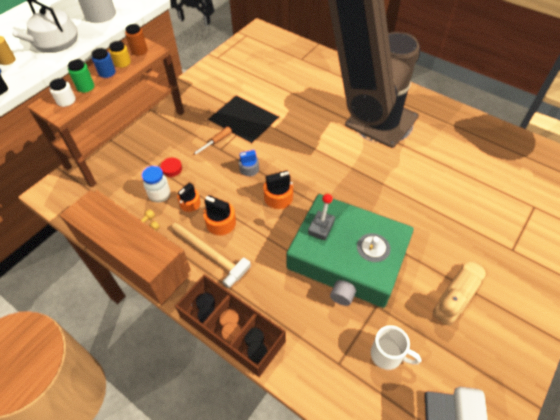

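Top view: the housing is at about (208,237), spindle at (183,238), red ball at (237,234). There are three orange drums, at (313,261), (342,198) and (386,199), so I need to measure their diameters.

```bash
cat > h.py <<'E'
from rig import *
import cv2, numpy as np
def ray(info,u,v,z):
    "pixel -> world point on the plane at height z"
    f=210/np.tan(np.radians(info["vertical_fov"]/2)); R,t=np.array(info["R"]),np.array(info["t"])
    d=R.T@np.array([(u-info["cx"])/f,(v-info["cy"])/f,1]); c=-R.T@t
    return c+d*(z-c[2])/d[2]
def blobs(img,lo,hi,amin=20):
    hsv=cv2.cvtColor(img,cv2.COLOR_BGR2HSV); m=cv2.inRange(hsv,lo,hi)
    cs,_=cv2.findContours(m,cv2.RETR_EXTERNAL,cv2.CHAIN_APPROX_NONE)
    return [c for c in cs if cv2.contourArea(c)>=amin]
E
python3 - <<'E'
from h import *
im=cv2.imread("pics/top0.png"); I=camera_info("top")
for c in blobs(im,(4,200,120),(14,255,255),60):
    (u,v),r=cv2.minEnclosingCircle(c); 
    f=445; print("orange",u,v,r,cv2.boundingRect(c),ray(I,u,v,30).round(), "diam",2*r*1130/f)
for c in blobs(im,(0,200,100),(4,255,255),20)+blobs(im,(174,200,100),(180,255,255),20):
    (u,v),r=cv2.minEnclosingCircle(c);print("red",u,v,r,ray(I,u,v,200).round())
for c in blobs(im,(55,80,30),(95,255,255),500):
    b=cv2.boxPoints(cv2.minAreaRect(c)); print("green",[ray(I,*p,100).round()[:2].tolist() for p in b])
print("spindle",ray(I,183,238,106+36))
crop=cv2.resize(im[170:300,140:410],None,fx=2.96,fy=2.96,interpolation=cv2.INTER_CUBIC); cv2.imwrite("pics/c1.png",crop)
E
```

```text
green [[616.0, 351.0], [671.0, 77.0], [457.0, 35.0], [406.0, 301.0]]
spindle [524.61836844 241.48182241 142.        ]
```

View pics/c1.png

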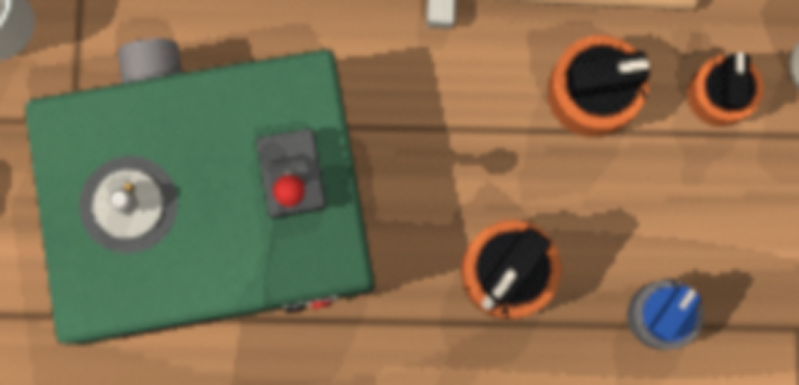

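The (386,199) drum is the one. Its width is 24 px, the same as the grey spare, and its mark points about world +x, within the stated range. The other two orange drums are larger, about 33 px. Next are near views with the wrist camera.

```bash
cat >> h.py <<'E'
def down(a): return [0,np.cos(a/2),np.sin(a/2),0]   # tool x at world angle a
def look(name):
    i=camera_info("wrist"); im=capture("wrist"); cv2.imwrite(f"pics/{name}.png",im); np.save(f"pics/{name}.npy",i,allow_pickle=True); return im,i
E
python3 - <<'E'
from h import *
I=camera_info("top"); print("drum",ray(I,386,199,50),"ball",ray(I,237.5,234,195))
print(get_obs()["tcp_rot"])
for a in (0,.23,np.pi): print(a,inverse_kinematics([524,243,370],down(a)),inverse_kinematics([635,-270,47],down(a)))
movep([470,243,340],down(0.)); im,i=look("w1"); print(i, get_obs()["time"])
E
```

```text
drum [ 652.86550305 -292.71881194   50.        ] ball [530.68492482 102.09794748 195.        ]
[-1.11899443e-03  9.89008393e-01  1.47855155e-01  3.73718299e-07]
0 [ 2.58633162e-01 -1.27042140e-03  1.64805090e+00 -4.44089210e-16
  1.49481217e+00  1.82942949e+00] [-5.48791617e-01  5.07231416e-01  1.64409591e+00 -4.44089210e-16
  9.90265327e-01  1.02200471e+00]
0.23 [ 2.58633162e-01 -1.27042140e-03  1.64805090e+00 -4.44089210e-16
  1.49481217e+00  1.59942949e+00] [-5.48791617e-01  5.07231416e-01  1.64409591e+00 -4.44089210e-16
  9.90265327e-01  7.92004709e-01]
3.141592653589793 [ 2.58633162e-01 -1.27042140e-03  1.64805090e+00 -4.44089210e-16
  1.49481217e+00 -1.31216317e+00] [-5.48791617e-01  5.07231416e-01  1.64409591e+00 -4.44089210e-16
  9.90265327e-01 -2.11958794e+00]
{'vertical_fov': 66.88819913080556, 'cx': 279.1514369412097, 'cy': 211.49926812857083, 'R': array([[-1.09609467e-03, -9.99999338e-01,  3.50593944e-04],
       [-9.58010163e-01,  1.15059708e-03,  2.86731936e-01],
       [-2.86732150e-01, -2.15872144e-05, -9.58010790e-01]]), 't': array([242.04803641, 381.02335893, 617.84492085])} 3.4167
```

View pics/w1.png

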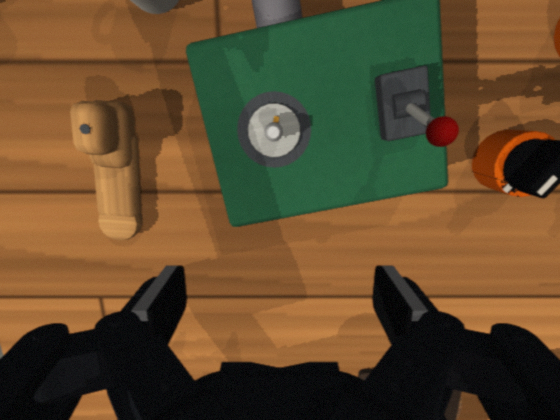

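The wrist view shows the shaft tip at (273,131), brass key at about (276,119), and red ball at (441,131). I'll take a lower view over the spindle, then one over the drum.

```bash
python3 - <<'E'
from h import *
move_linear([475,243,195],rate=200); im,i=look("w2"); f=210/np.tan(np.radians(i["vertical_fov"]/2))
R,t=np.array(i["R"]),np.array(i["t"]); p=R@np.array([525,243,124])+t; u,v=(int(f*p[0]/p[2]+i["cx"]),int(f*p[1]/p[2]+i["cy"]))
print(u,v); u0,v0=max(u-70,0),max(v-65,0)
a=cv2.resize(im[v0:v0+150,u0:u0+200],None,fx=2.5,fy=2.5,interpolation=cv2.INTER_CUBIC)
move_linear([475,243,300],rate=250)
movep([590,-293,240],down(0.)); im,i=look("w3")
b=cv2.resize(im,(280,210)); a=cv2.resize(a,(500,375))
out=np.zeros((375,785,3),np.uint8); out[:,:500]=a; out[:210,505:]=b; cv2.imwrite("pics/c2.png",out); print("crop origin",u0,v0,get_obs()["time"])
E
```

```text
278 152
crop origin 208 87 6.95
```

View pics/c2.png

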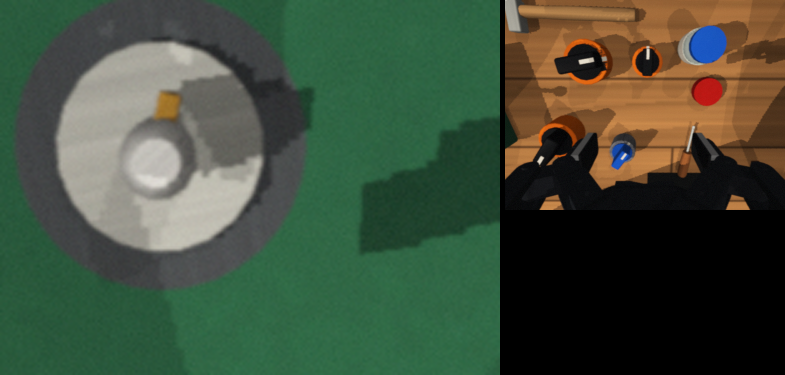

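Spindle crop: the flange disc spans x 57–264 and y 41–251, so its centre is (160.5,146). The shaft top is at (153,162) and the brass key face at (168,105). In the drum view the small drum is at about (284,120), mark pointing up (+x). Now the numbers.

```bash
python3 - <<'E'
from h import *
L=lambda n:np.load(f"pics/{n}.npy",allow_pickle=True).item()
i=L("w2"); g=lambda x,y,z:ray(i,x/2.5+208,y/2.5+87,z)
c=g(160.5,146,106);print("flange c",c,"left/right/top/bot",g(57,146,106),g(264,146,106),g(160,41,106),g(160,251,106))
s=g(153,162,142);k=g(168,105,124);print("top",s,"key",k,k-c,"ang",np.arctan2(*(k-c)[[1,0]]),"ang by shaft",np.arctan2(*(k-s)[[1,0]]))
im=cv2.imread("pics/w3.png");i=L("w3");roi=np.zeros_like(im);roi[75:165,235:330]=im[75:165,235:330]
hsv=cv2.cvtColor(im,cv2.COLOR_BGR2HSV)
print("rim hsv",hsv[120,245:325:4].tolist())
cr=cv2.resize(im[70:170,215:350],None,fx=5,fy=5,interpolation=cv2.INTER_CUBIC);cv2.imwrite("pics/c3.png",cr)
E
```

```text
flange c [528.15493298 247.39461696 106.        ] left/right/top/bot [528.16114576 277.23988124 106.        ] [528.14872101 217.55323538 106.        ] [556.84122666 247.34808665 106.        ] [497.26980873 247.74410646 106.        ]
top [527.31035441 248.46636916 142.        ] key [540.22564558 244.96275601 124.        ] [12.0707126  -2.43186094 18.        ] ang -0.19880658896615183 ang by shaft -0.26490108485450226
rim hsv [[14, 162, 110], [14, 159, 109], [12, 185, 106], [13, 232, 230], [10, 207, 112], [15, 23, 22], [120, 36, 21], [90, 28, 18], [130, 33, 23], [0, 11, 24], [20, 26, 30], [90, 33, 23], [120, 16, 16], [100, 43, 18], [80, 40, 19], [110, 33, 23], [11, 229, 149], [11, 231, 159], [13, 157, 115], [13, 160, 113]]
```

View pics/c3.png

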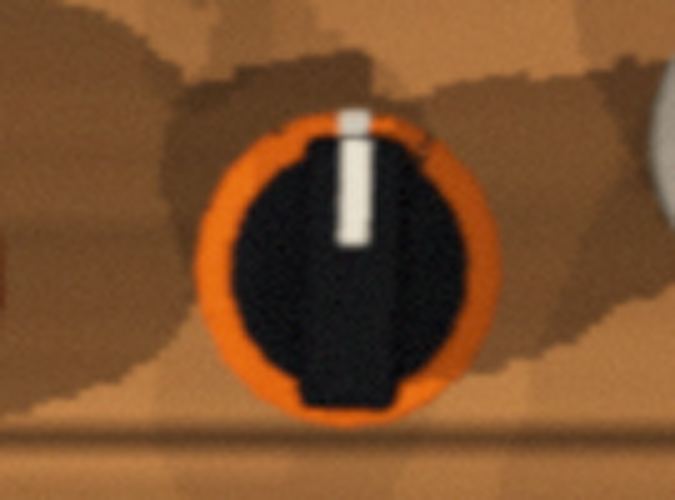

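Drum crop: orange rim spans x 196–500 and y 112–426. The bar's end centres are (355,137) and (348,407), and the mark is at the upper end.

```bash
python3 - <<'E'
from h import *
i=np.load("pics/w3.npy",allow_pickle=True).item(); g=lambda x,y,z:ray(i,x/5+215,y/5+70,z)
l,r,t,b=g(196,269,40),g(500,269,40),g(348,112,40),g(348,426,40); print("diam",r-l,t-b,"centre",(l+r)/2,(t+b)/2)
A,B=g(355,137,76),g(348,407,76); d=A-B; a=np.arctan2(d[1],d[0]); print("bar",A,B,np.linalg.norm(d),(A+B)/2,"ang",a)
c=((l+r+t+b)/4)[:2]*.5+((A+B)/2)[:2]*.5; print(c)
for ang in (a-.3,a+.3): print(inverse_kinematics([528,248,160],down(ang)))
np.save("drum.npy",[*c,a])
E
```

```text
diam [  0.08334752 -63.25644599   0.        ] [63.04548085  0.39224392  0.        ] centre [ 655.27277034 -298.31233624   40.        ] [ 654.41390425 -298.31757674   40.        ]
bar [ 679.20500382 -298.84546814   76.        ] [ 630.63965507 -297.8730884    76.        ] 48.5750823091027 [ 654.92232944 -298.35927827   76.        ] ang -0.020019414332091593
[ 654.88283337 -298.33711738]
[ 2.65269516e-01  1.55438391e-01  1.86751515e+00 -4.44089210e-16
  1.11863911e+00  2.15608526e+00]
[ 2.65269516e-01  1.55438391e-01  1.86751515e+00 -4.44089210e-16
  1.11863911e+00  1.55608526e+00]
```

Sizes check out: diameter 63 mm, bar 48.6 mm. Grasp and lift.

```bash
python3 - <<'E'
from h import *
x,y,a=np.load("drum.npy")
movep([x,y,150],down(a)); move_linear([x,y,48],rate=100); gripper_close()
o=get_obs(); print(o["gripper_width"],o["grip_force"],o["tool_pos"])
move_linear([x,y,290],rate=200); o=get_obs(); print(o["gripper_width"],o["force"],o["time"])
movep([527.7,248,290],down(a)); move_linear([527.7,248,205],rate=120); sleep(.2)
o=get_obs(); print(o["tool_pos"],o["gripper_width"],o["force"],o["torque"],o["time"])
look("w4"); cv2.imwrite("pics/s4.png",capture("scene")[150:350,250:480])
E
```

```text
19.035116727945883 61.27731442451477 [ 654.96155262 -298.18278252   48.1754626 ]
18.78448584096638 [-1.18129782  0.55831864 -3.40450836] 10.6083
[528.31422089 248.1783933  206.30537324] 19.039986226389235 [-0.44290397 -0.33005309 -3.41705045] [ 0.02131571 -0.00841944  0.00428142] 13.6833
```

```bash
python3 -c "
import cv2,numpy as np
a=cv2.resize(cv2.imread('pics/w4.png')[60:260,150:420],(540,400));b=cv2.resize(cv2.imread('pics/s4.png'),(253,220))
o=np.zeros((400,795,3),np.uint8);o[:,:540]=a;o[:220,542:795]=b;cv2.imwrite('pics/c4.png',o)"
```

```text
(no output)
```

View pics/c4.png

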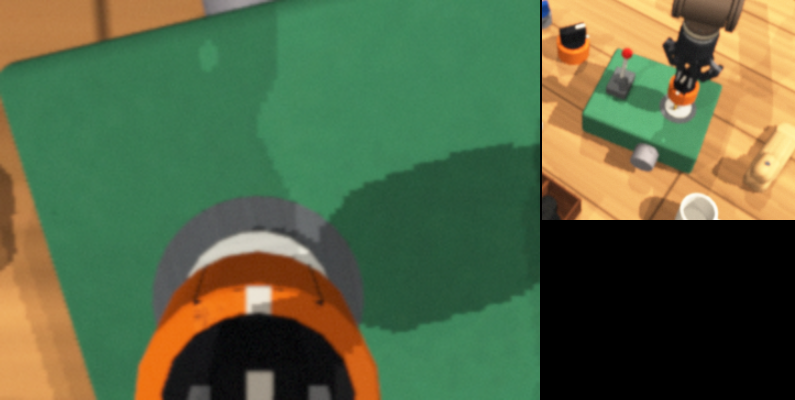

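The drum is held upright over the spindle. Now a guarded descent onto the key.

```bash
python3 - <<'E'
from h import *
def P(s):
    o=get_obs(); print(s,np.round(o["tool_pos"],1),np.round(o["force"],1),np.round(o["torque"],2),round(o["time"],1))
print(move_linear([527.7,248,183],rate=25,force_limit=7)); P("tip")
if abs(get_obs()["tool_pos"][2]-183)<3:
    print(move_linear([527.7,248,168],rate=20,force_limit=7)); P("key")
E
```

```text
False
tip [527.9 248.  183.3] [-0.6 -0.2 -2.3] [-0.05  0.01  0.01] 14.8
True
key [527.7 248.  171.1] [-0.1  0.4  3.3] [-0.02  0.02  0.02] 15.4
```

```bash
cat > turn.py <<'E'
from h import *
import sys
a0,a1=map(float,sys.argv[1:3]); zc=get_obs()["tool_pos"][2]; X,Y=527.7,248
for a in np.arange(a0,a1,np.sign(a1-a0)*.03):
    movej(inverse_kinematics([X,Y,zc],down(a)))
    o=get_obs(); fz,z=o["force"][2],o["tool_pos"][2]
    print(round(a,2),"zc %.1f z %.2f"%(zc,z),np.round(o["force"],1),np.round(o["torque"],2),round(o["time"],1))
    if z<168.5: print("dropping"); break
    if abs(o["torque"][2])>.2 or fz>15: print("stop"); break
    zc+= -.4 if fz<2 else (.4 if fz>8 else 0)
E
python3 turn.py -.05 -.45
```

```text
-0.05 zc 171.1 z 171.33 [0.7 0.4 0.1] [-0.01 -0.1   0.01] 15.7
-0.08 zc 170.7 z 171.03 [0.3 1.4 2. ] [ 0.16 -0.07  0.  ] 15.9
-0.11 zc 170.7 z 169.16 [-0.1 -0.4 -3.2] [0.01 0.04 0.01] 16.2
-0.14 zc 170.3 z 169.36 [ 0.1 -0.7 -2. ] [ 0.05 -0.04  0.04] 16.4
-0.17 zc 169.9 z 169.66 [ 0.2  0.3 -3.1] [ 0.02 -0.01 -0.02] 16.7
-0.2 zc 169.5 z 169.47 [ 0.5 -0.1 -2.5] [ 0.01 -0.04  0.01] 16.9
-0.23 zc 169.1 z 169.09 [ 0.5  0.7 -2.8] [-0.04  0.01 -0.08] 17.2
-0.26 zc 168.7 z 168.85 [ 0.4  1.4 -3.1] [ 0.07 -0.04 -0.06] 17.4
-0.29 zc 168.3 z 168.56 [ 0.9  1.4 -2.5] [ 0.38 -0.1  -0.  ] 17.7
-0.32 zc 167.9 z 168.35 [ 1.1  3.8 -1.7] [ 0.66 -0.09  0.04] 17.9
dropping
```

It dropped in around -0.11 and then ran free, with side load building past -0.26. I'll turn back to about -0.17 and lower it home.

```bash
python3 - <<'E'
from h import *
def P(s):
    o=get_obs(); print(s,np.round(o["tool_pos"],1),np.round(o["force"],1),np.round(o["torque"],2),round(o["gripper_width"],1),round(o["time"],1))
movej(inverse_kinematics([527.7,248,168],down(-.18))); P("back")
for z in (163,158,150):
    hit=move_linear([527.7,248,z],rate=15,force_limit=8); P(z)
    if hit: print("contact"); break
E
```

```text
back [527.4 247.5 167.6] [ 0.2 -0.1 -2.7] [0.05 0.03 0.01] 18.8 18.2
163 [527.6 247.9 162.8] [ 0.4 -0.5 -4.1] [-0.06 -0.02 -0.01] 19.2 18.7
158 [527.6 248.  157.8] [-0.4  0.5 -2.7] [ 0.01 -0.02 -0.02] 19.1 19.1
150 [528.  248.2 154. ] [-0.1 -0.9  4.4] [-0.16  0.17 -0.05] 19.1 19.5
contact
```

Contact is at TCP z 154, giving an underside of 105.8 against the flange at 106, so the drum is home. Release it, retreat, and push the lever.

```bash
python3 - <<'E'
from h import *
def P(s):
    o=get_obs(); print(s,np.round(o["tool_pos"],1),np.round(o["force"],1),round(o["time"],1))
gripper_open(); o=get_obs()["tool_pos"]; move_linear([o[0],o[1],290],rate=120); P("clear")
th=.195; u=np.array([np.cos(th),np.sin(th)]); piv=np.array([555.9,105.8])
pt=lambda s,z:[*(piv+s*u),z]
gripper_close(); movep(pt(-85,290),down(th))
im=capture("scene"); cv2.imwrite("pics/s5.png",im)
print(move_linear(pt(-85,182),rate=120,force_limit=12)); P("low")
print(move_linear(pt(-45,182),rate=60,force_limit=12)); P("near")
print(move_linear(pt(40,182),rate=40,force_limit=12)); P("pushed")
o=get_obs()["tool_pos"]; print("s",(np.array(o[:2])-piv)@u)
E
```

```text
clear [526.2 247.7 288.7] [-1.2 -0.5  0.3] 21.5
False
low [473.2  89.4 182.9] [ 0.2 -0.2  0.2] 24.1
False
near [511.7  97.1 181.7] [ 0.1 -1.3  0.2] 24.9
True
pushed [570.2 108.8 180.8] [-1.8 -0.7  1.6] 26.3
s 14.640996263242442
```

It stopped at s = 14.6 mm, where I predicted about 14 at the far stop. Retreat and check.

```bash
python3 - <<'E'
from h import *
th=.195; u=np.array([np.cos(th),np.sin(th)]); piv=np.array([555.9,105.8]); pt=lambda s,z:[*(piv+s*u),z]
move_linear(pt(-60,182),rate=100); move_linear(pt(-60,300),rate=150); movep([440,180,330],down(0.)); sleep(.3)
im,i=look("w6"); f=210/np.tan(np.radians(i["vertical_fov"]/2))
for c in blobs(im,(0,180,90),(4,255,255),60)+blobs(im,(175,180,90),(180,255,255),60):
    (x,y),r=cv2.minEnclosingCircle(c); p=ray(i,x,y,192); print("ball",round(x),round(y),p.round(1),"s",(p[:2]-piv)@u)
s=cv2.resize(capture("scene")[130:320,260:450],(240,240)); o=np.zeros((420,800,3),np.uint8); o[:,:560]=im; o[:240,560:]=s
cv2.imwrite("pics/c6.png",o); print(get_obs()["time"])
E
```

```text
ball 364 9 [591.4 112.2 192. ] s 36.06837012465862
29.0583
```

View pics/c6.png

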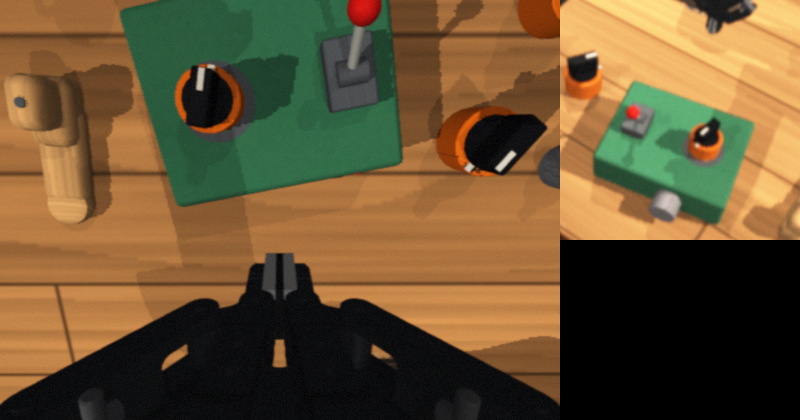

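The drum is upright on the flange, rim centre at about (208,98). The ball is at (364,9), s = 36 mm, so the lever is near 0.97 rad. One quick position check, then hand in.

```bash
python3 - <<'E'
from h import *
i=np.load("pics/w6.npy",allow_pickle=True).item()
c=ray(i,208.5,97.5,146); print(c, ray(i,242,97.5,146)-ray(i,175,97.5,146))
if np.hypot(c[0]-527.8,c[1]-248)<6: print(hand_in())
E
```

```text
[529.76551122 246.36637348 146.        ] [ -0.10187631 -64.70439095   0.        ]
the job is handed in; nothing more can be done
None
```

I fitted the orange drum home on the spindle flange, pushed the lock lever over to about 0.97 rad and let go, then handed the job in at about 29 s of robot time; the rig gave no pass/fail verdict.

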